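# Find the rocking corner of the punch plate and level it

## Task

The steel plate under the paper punch rocks. Press down on its corners with the closed fingertips, one after another, until you find the corner that gives, then press flat the levelling lever of that corner alone and let go. Press firmly on that same corner of the plate once more to see that the lever now carries it. Leave the plate where it lies, the other levers up and everything else in its place.

Things in the scene. Friction and masses are not known exactly. Their poses are not given: they have to be found in the camera images.
- plate: Steel base plate, 180 (its x) x 220 (its y) x 10 mm, about 2.5 kg, paper punch bolted on the middle (80 x 108 mm, top 71 mm above the plate). Origin: centre of its underside, 12 mm above the worktop; x away from the robot, y to its left, within 0.2 rad. Lies loose on four hidden cork pads, one under each corner; one pad (any of them) is packed down 5 mm, so that corner rocks.
- corner_nl (a point): Place to press the near left corner: on the plate's top face, 22 mm above the worktop, 20 mm in from the near edge, 18 mm in from the left edge. A firm corner does not move; the rocking one sinks about 4 mm here once pressed with more than 3 to 6 N, stops, and rises when let go. A firm press is 8 to 15 N. Nothing shows from above which it is.
- corner_nr (a point): Place to press the near right corner: on the plate's top face, 22 mm above the worktop, 20 mm in from the near edge, 18 mm in from the right edge. A firm corner does not move; the rocking one sinks about 4 mm here once pressed with more than 3 to 6 N, stops, and rises when let go. A firm press is 8 to 15 N. Nothing shows from above which it is.
- corner_fl (a point): Place to press the far left corner: on the plate's top face, 22 mm above the worktop, 20 mm in from the far edge, 18 mm in from the left edge. A firm corner does not move; the rocking one sinks about 4 mm here once pressed with more than 3 to 6 N, stops, and rises when let go. A firm press is 8 to 15 N. Nothing shows from above which it is.
- corner_fr (a point): Place to press the far right corner: on the plate's top face, 22 mm above the worktop, 20 mm in from the far edge, 18 mm in from the right edge. A firm corner does not move; the rocking one sinks about 4 mm here once pressed with more than 3 to 6 N, stops, and rises when let go. A firm press is 8 to 15 N. Nothing shows from above which it is.
- lever_nl (a joint): Near left levelling lever on a pin along plate x at plate (-62, 121.5, 9.5) mm. 0 (starts 0 to 0.05): up and outward, 38 deg above level; 0.66: flat, pointing to plate +y, at its stop. Turns under 2 to 4 N at the tab, stays where left. When flat, the heel under its pin ends 1 mm above the worktop, so a rocking corner then gives under 1 mm; a firm one stays on its pad.
- lever_nr (a joint): Near right levelling lever on a pin along plate x at plate (-62, -121.5, 9.5) mm. 0 (starts 0 to 0.05): up and outward, 38 deg above level; 0.66: flat, pointing to plate -y, at its stop. Turns under 2 to 4 N at the tab, stays where left. When flat, the heel under its pin ends 1 mm above the worktop, so a rocking corner then gives under 1 mm; a firm one stays on its pad.
- lever_fl (a joint): Far left levelling lever on a pin along plate x at plate (62, 121.5, 9.5) mm. 0 (starts 0 to 0.05): up and outward, 38 deg above level; 0.66: flat, pointing to plate +y, at its stop. Turns under 2 to 4 N at the tab, stays where left. When flat, the heel under its pin ends 1 mm above the worktop, so a rocking corner then gives under 1 mm; a firm one stays on its pad.
- lever_fr (a joint): Far right levelling lever on a pin along plate x at plate (62, -121.5, 9.5) mm. 0 (starts 0 to 0.05): up and outward, 38 deg above level; 0.66: flat, pointing to plate -y, at its stop. Turns under 2 to 4 N at the tab, stays where left. When flat, the heel under its pin ends 1 mm above the worktop, so a rocking corner then gives under 1 mm; a firm one stays on its pad.
- tab_nl (a point): Middle of the top of the finger tab (22 x 18 mm, 5 mm thick) at the end of the near left lever, 50 mm from its pin. Lever up: about 37 mm outside the pin and 55 mm above the worktop; lever flat: 50 mm outside and 26 mm above the worktop.
- tab_nr (a point): Middle of the top of the finger tab (22 x 18 mm, 5 mm thick) at the end of the near right lever, 50 mm from its pin. Lever up: about 37 mm outside the pin and 55 mm above the worktop; lever flat: 50 mm outside and 26 mm above the worktop.
- tab_fl (a point): Middle of the top of the finger tab (22 x 18 mm, 5 mm thick) at the end of the far left lever, 50 mm from its pin. Lever up: about 37 mm outside the pin and 55 mm above the worktop; lever flat: 50 mm outside and 26 mm above the worktop.
- tab_fr (a point): Middle of the top of the finger tab (22 x 18 mm, 5 mm thick) at the end of the far right lever, 50 mm from its pin. Lever up: about 37 mm outside the pin and 55 mm above the worktop; lever flat: 50 mm outside and 26 mm above the worktop.
- spool: Wooden thread spool, 29 mm across, 48 mm tall, upright; origin at the centre of its underside. Bystander.
- stamp: Wooden hand stamp with a turned knob, 26 x 32 x 50 mm; origin at the centre of its underside. Bystander.
- eraser: Eraser in a sleeve, 17 x 43 x 12 mm; origin at the centre of its underside. Bystander.
- marker: Marker pen lying down, 20 x 140 x 19 mm, long along its y; origin at the centre of its underside. Bystander.

How it is judged:
On the way, in this order (a step that is already met when the one before it is completed fails the run):
1. a finger presses the rocking corner of the plate and it sinks, all levers still up (angle between plate's own z axis and vertical above 0.02 rad and contact force between the fingers and plate above 1 N and value of joint each of lever_nl, lever_nr, lever_fl, lever_fr below 0.2 rad and ((horizontal distance between the grasp point and corner_nl below 0.045 m and height (world z) of corner_nl below 0.0205 m) or (horizontal distance between the grasp point and corner_nr below 0.045 m and height (world z) of corner_nr below 0.0205 m) or (horizontal distance between the grasp point and corner_fl below 0.045 m and height (world z) of corner_fl below 0.0205 m) or (horizontal distance between the grasp point and corner_fr below 0.045 m and height (world z) of corner_fr below 0.0205 m))), for 0.05 s.
2. one lever is flat, the others up, the plate level and the finger off it (((value of joint lever_nl above 0.57 rad and value of joint each of lever_nr, lever_fl, lever_fr below 0.2 rad) or (value of joint lever_nr above 0.57 rad and value of joint each of lever_nl, lever_fl, lever_fr below 0.2 rad) or (value of joint lever_fl above 0.57 rad and value of joint each of lever_nl, lever_nr, lever_fr below 0.2 rad) or (value of joint lever_fr above 0.57 rad and value of joint each of lever_nl, lever_nr, lever_fl below 0.2 rad)) and angle between plate's own z axis and vertical below 0.012 rad and contact force between the fingers and plate below 0.3 N), for 0.1 s.
3. the corner of the flat lever is pressed again and stands on that lever (contact force between the fingers and plate above 4 N and angle between plate's own z axis and vertical below 0.014 rad and ((value of joint lever_nl above 0.57 rad and value of joint each of lever_nr, lever_fl, lever_fr below 0.2 rad and contact force between lever_nl and anything else above 0.8 N and contact force between the fingers and lever_nl below 0.3 N and horizontal distance between the grasp point and corner_nl below 0.045 m) or (value of joint lever_nr above 0.57 rad and value of joint each of lever_nl, lever_fl, lever_fr below 0.2 rad and contact force between lever_nr and anything else above 0.8 N and contact force between the fingers and lever_nr below 0.3 N and horizontal distance between the grasp point and corner_nr below 0.045 m) or (value of joint lever_fl above 0.57 rad and value of joint each of lever_nl, lever_nr, lever_fr below 0.2 rad and contact force between lever_fl and anything else above 0.8 N and contact force between the fingers and lever_fl below 0.3 N and horizontal distance between the grasp point and corner_fl below 0.045 m) or (value of joint lever_fr above 0.57 rad and value of joint each of lever_nl, lever_nr, lever_fl below 0.2 rad and contact force between lever_fr and anything else above 0.8 N and contact force between the fingers and lever_fr below 0.3 N and horizontal distance between the grasp point and corner_fr below 0.045 m))), for 0.05 s.
At the end, for the whole second after the job is handed in: One lever is flat (over 0.57 rad), the other three up (under 0.2); the plate lies level within 0.012 rad, under 20 mm from where it lay and at rest; spool, stamp, eraser and marker lie within 20 mm of where they were (((value of joint lever_nl above 0.57 rad and value of joint each of lever_nr, lever_fl, lever_fr below 0.2 rad) or (value of joint lever_nr above 0.57 rad and value of joint each of lever_nl, lever_fl, lever_fr below 0.2 rad) or (value of joint lever_fl above 0.57 rad and value of joint each of lever_nl, lever_nr, lever_fr below 0.2 rad) or (value of joint lever_fr above 0.57 rad and value of joint each of lever_nl, lever_nr, lever_fl below 0.2 rad)) and angle between plate's own z axis and vertical below 0.012 rad and distance of each of plate, spool, stamp, eraser, marker from where it was at the start of the episode below 0.02 m and linear speed of plate below 0.01 m/s); the robot touches nothing.
It fails at once if the plate is lifted or tipped (height (world z) of plate above 0.022 m or angle between plate's own z axis and vertical above 0.09 rad).
It fails at once if the plate is shoved off its pads (distance of plate from where it was at the start of the episode above 0.025 m).
It fails at once if levers are pressed at two corners (value of joint each of lever_nl, lever_nr above 0.3 rad or value of joint each of lever_nl, lever_fl above 0.3 rad or value of joint each of lever_nl, lever_fr above 0.3 rad or value of joint each of lever_nr, lever_fl above 0.3 rad or value of joint each of lever_nr, lever_fr above 0.3 rad or value of joint each of lever_fl, lever_fr above 0.3 rad).
It fails at once if a bystander is knocked away or picked up (distance of any of spool, stamp, eraser, marker from where it was at the start of the episode above 0.03 m).
It also fails if it takes over 64 s, if anything falls off the work surface, if the arm or the gripper's body presses on something with over 40 N, if the wrist force passes 120 N, or if a joint passes its speed limit or range.

## Robot

A 7-joint arm with a two-finger parallel gripper is mounted at the origin on a cart in front of the work surface, level with it; the furniture and walls round the work are solid. World frame = base frame: x ahead of the robot, y to its left, z up, the work surface at z = 0. Lengths are in m, angles in rad, forces in N, time in s.
With the tool pointing down it reaches from about 0.425 to 0.925 m from the base axis. Payload 6.8 kg.
Tool frame: the origin (TCP) lies midway between the tips of the shut fingers; the grasp point (between the pads) lies 19 mm behind it; z points along the fingers, y is the line along which they close (so a half turn about z gives the same grasp; the last joint's range is limited). The gripper opens to 85 mm and grips with 20 to 120 N. Pads are 22 mm wide; open, the fingers measure 114 mm over their backs; the gripper's body (76 mm by 85 mm) begins 54 mm behind the grasp point. The pads swing forward as they close: fully open they stand 13 mm farther back than shut.
Start: joints at [1.105, 0.477, 0.022, 1.555, -0.011, 1.109, -0.083], TCP at [0.236, -0.632, 0.231] pointing down, gripper open.
Joint ranges: [-2.96, 2.96], [-0.34, 2.1], [-1.41, 1.46], [0.24, 2.44], [-1.37, 4.51], [0.17, 1.92], [-2.96, 2.96]. Speed limits (rad/s): [2.39, 2.39, 3.14, 3.14, 3.14, 3.14, 3.14].

## Interface

Orientations are given as a unit quaternion [w, x, y, z].
In Python, from station import bot, imaging gives the robot as it stands.
- The arm moves only by the tool move_arm, never from a script. Its argument "commands" is a list that holds one entry, the list of rows, each a list of 7 numbers: the shift along the tool's x, y, z in m, then the turn, a rotation vector about the tool's x, y, z in degrees, then the finger opening in m, from 0 to 0.0854. In form: [[[x, y, z, rx, ry, rz, grip], ...]]. A call has 1 to 20 rows; each row shifts and turns the commanded pose from where the row before left it, along the tool's axes as they then stand; what a row does not reach is not made up. A row lasts 1/8 s, in which the tool goes at most 62.5 mm and 10.7 degrees, less where a joint would pass 70% of its speed; a pose out of reach is approached as far as the arm can. A call is refused whole if a number of a shift passes 0.0625 or a number of a turn 10.7, either way. A call with a gripper value outside its range is refused whole. The fingers move at their own pace and stop on an object; "squeeze" is the grip in N (left out, the last holds). Time passes only in rows, so rows that do not move let the fingers close. It gives the time, the measured TCP pose, the force, the opening and the grip force at its end, in the units of the state.
- bot.get_obs(): the state, without advancing time (a new reading comes with each control period).
- imaging.read_camera(name): name is "scene" or "top"; returns the picture (420x560x3 uint8, red, green, blue); there is no depth.
- imaging.calibration(name): a dict with "intrinsics" (3x3 intrinsics, pixels), "k1" (the pictures are not rectified: a ray, as slopes to the right and down, at radius r is drawn at 1 + k1 r^2 times it, then the intrinsics apply), "extrinsics" (4x4, takes a point from camera to world coordinates). Camera axes: x right, y down, z forward; pixel columns grow to the right and rows downward; lengths in m; the calibration is good to about 2 mm. A picture is of the moment at which its call begins. calibration takes no time and is no camera call.
- bot.hand_in(): hands the job in; it is judged then, once.
The state is a dict: "t": time; "q": joint angles; "joint_vel": joint speeds; "joint_torque": joint torques, N m; "eef_pos": TCP position; "tool_rot": TCP orientation; "contact_force": force on the tool from outside, world axes, zero at the start; "torque": the same for the moment, N m; "gripper_width": opening from 0.0 (shut) to 1.0 (fully open); "grasp_force": force on a finger pad.
Only numpy, scipy, OpenCV 4.12 (cv2) and the standard library are available. Lean on these libraries where they do the work, as an engineer would, in place of code of your own. Each camera call takes 0.05 s, during which the arm holds its last target. There are 200 camera calls.

## Working session

There is one attempt and no reset: what is moved stays moved. The work goes in short steps, Python scripts to look and compute and a tool call to move; the robot and the scene stay as the last step left them, time stands still between calls to the robot, and variables do not carry over. Pictures are saved under pics/ and viewed, at most 10 in all, crops included, and the job is handed in when it is done.

Besides the shell and the picture viewer there is one more tool, called after "Emit:" as a command line: name --argument value ..., lists and objects as JSON in quotes. move_arm: Moves the arm, as the interface text tells. Its arguments: {"type":"object","properties":{"commands":{"type":"array","items":{"type":"array","items":{"type":"array","items":{"type":"number"}}}},"squeeze":{"type":"number"}},"required":["commands"]}

```bash
mkdir -p pics; python3 - <<'E'
from station import bot, imaging
import cv2
for n in("top","scene"):
    cv2.imwrite(f"pics/{n}0.png",cv2.cvtColor(imaging.read_camera(n),cv2.COLOR_RGB2BGR)); c=imaging.calibration(n); print(c)
print(bot.get_obs())
E
```

```text
{'intrinsics': array([[457.81025162,   0.        , 280.02985856],
       [  0.        , 457.81025162, 210.80687918],
       [  0.        ,   0.        ,   1.        ]]), 'k1': -0.04725258926349772, 'extrinsics': array([[ 0.01112362, -0.99908687,  0.04125155,  0.44361583],
       [-0.99990922, -0.01080012,  0.00805672,  0.0509917 ],
       [-0.00760385, -0.04133742, -0.99911631,  1.45763911],
       [ 0.        ,  0.        ,  0.        ,  1.        ]])}
{'intrinsics': array([[416.39242457,   0.        , 283.8796828 ],
       [  0.        , 416.39242457, 208.81630766],
       [  0.        ,   0.        ,   1.        ]]), 'k1': -0.0032021239596245477, 'extrinsics': array([[-0.58952163, -0.43763883,  0.67892305, -0.23781185],
       [-0.80773821,  0.31438016, -0.49872247,  0.61021863],
       [ 0.00482038, -0.84239977, -0.5388315 ,  0.67363652],
       [ 0.        ,  0.        ,  0.        ,  1.        ]])}
{'t': 0.1, 'q': array([ 1.10485938,  0.47772168,  0.02237663,  1.55634333, -0.01148071,
        1.10931138, -0.08309311]), 'joint_vel': array([ 0.00054935, -0.00180346, -0.00016904, -0.00265584,  0.0007714 ,
        0.00078878,  0.00145753]), 'joint_torque': array([ 4.17106989e-03, -5.97758102e+01,  1.61370859e+00, -2.81954616e+01,
        1.28303634e-02,  5.00472088e-03, -2.42984299e-06]), 'eef_pos': array([ 0.23619606, -0.63175747,  0.23042467]), 'tool_rot': array([-7.97241851e-04,  9.84035923e-01,  1.77968026e-01, -2.22046473e-04]), 'contact_force': array([ 0.14234146, -0.15569976, -0.06193488]), 'torque': array([ 0.03946391, -0.01770462, -0.01073559]), 'grasp_force': 0.0, 'gripper_width': 1.0033606358333078}
```

View pics/top0.png

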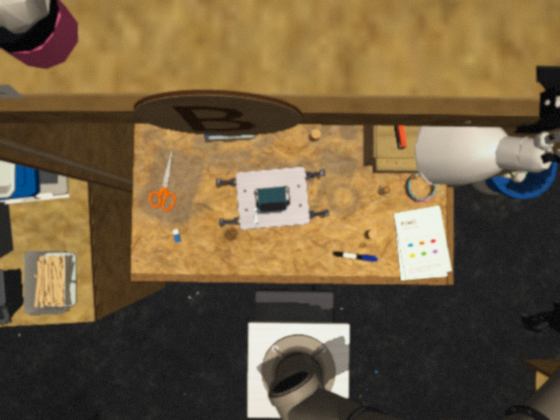

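View pics/scene0.png

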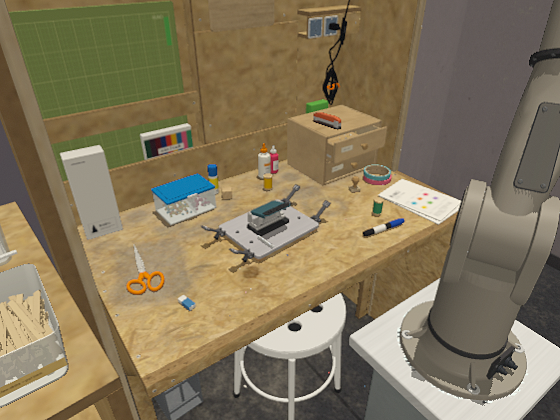

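```bash
cat > h.py <<'E'
import numpy as np, cv2
from station import bot, imaging
def ray(n,px):
    c=imaging.calibration(n);K=c["intrinsics"];E=c["extrinsics"]
    d=cv2.undistortPoints(np.array(px,float).reshape(-1,1,2),K,np.array([c["k1"],0,0,0.])).reshape(-1,2)
    return E[:3,3],np.c_[d,np.ones(len(d))]@E[:3,:3].T
def at_z(n,px,z):
    o,d=ray(n,px); return o+d*((z-o[2])/d[:,2])[:,None]
def proj(n,P):
    c=imaging.calibration(n);E=np.linalg.inv(c["extrinsics"])
    return cv2.projectPoints(np.array(P,float).reshape(-1,1,3),cv2.Rodrigues(E[:3,:3])[0],E[:3,3],c["intrinsics"],np.array([c["k1"],0,0,0.]))[0].reshape(-1,2)
E
python3 - <<'E'
import cv2
a=cv2.imread("pics/top0.png")[150:250,205:345]; b=cv2.imread("pics/scene0.png")[180:270,190:340]
a=cv2.resize(a,(780,557),interpolation=cv2.INTER_CUBIC);cv2.imwrite("pics/topc.png",a)
b=cv2.resize(b,(780,468),interpolation=cv2.INTER_CUBIC);cv2.imwrite("pics/scenec.png",b)
E
```

```text
(no output)
```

View pics/topc.png

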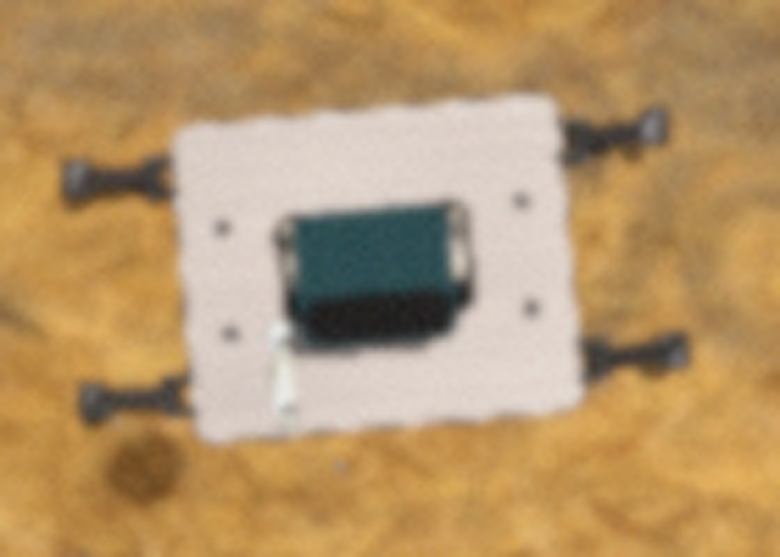

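View pics/scenec.png

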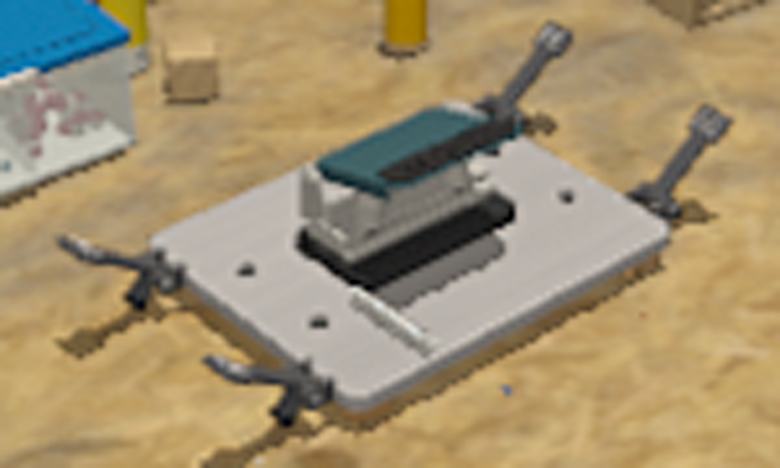

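```bash
python3 - <<'E'
from h import *
c=np.array([[172,125],[556,93],[584,408],[200,442]],float)/5.571+[205,150]  # fl fr nr nl
im=cv2.cvtColor(cv2.imread("pics/top0.png"),cv2.COLOR_BGR2HSV)
m=((im[...,1]<60)&(im[...,2]>150)).astype(np.uint8);m[:155]=0;m[240:]=0;m[:,:228]=0;m[:,320:]=0
k=max(cv2.findContours(m,0,1)[0],key=cv2.contourArea)
for nm,px in(("eye",c),("mask",k.reshape(-1,2)[:])):
    P=at_z("top",px,.022)[:,:2]
    r=cv2.minAreaRect((P*1000).astype(np.float32));print(nm,r)
P=at_z("top",c,.022)[:,:2];print(P)
y=P[[0,3]].mean(0)-P[[1,2]].mean(0);print("yaw",np.arctan2(-y[0],y[1]),np.arctan2(*(P[:2].mean(0)-P[2:].mean(0))[::-1]),P.mean(0))
E
```

```text
eye ((543.4468994140625, 85.94082641601562), (180.07870483398438, 218.1045379638672), 5.553081035614014)
mask ((543.8179931640625, 87.73108673095703), (180.8288116455078, 221.0333251953125), 5.786201000213623)
[[ 0.62251093  0.2031942 ]
 [ 0.64287866 -0.01395847]
 [ 0.46491114 -0.03126121]
 [ 0.44338526  0.18465838]]
yaw 0.09643577117857946 0.10002699814277378 [0.5434215  0.08565823]
```

Emit:
move_arm --commands '[[[0,0,0,0,0,-9.4,0],[0,0,0,0,0,-9.4,0],[0,0,0,0,0,-9.4,0],[0,0,0,0,0,-9.4,0],[0,0,0,0,0,-9.4,0],[0,0,0,0,0,-9.4,0],[0,0,0,0,0,-9.4,0],[0,0,0,0,0,-9.4,0],[0.049,0.025,0.005,0,0,0,0],[0.049,0.025,0.005,0,0,0,0],[0.049,0.025,0.005,0,0,0,0],[0.049,0.025,0.005,0,0,0,0],[0.049,0.025,0.005,0,0,0,0],[0.049,0.025,0.005,0,0,0,0],[0.049,0.025,0.005,0,0,0,0],[0.049,0.025,0.005,0,0,0,0],[0.049,0.025,0.005,0,0,0,0],[0.049,0.025,0.005,0,0,0,0],[0.049,0.025,0.005,0,0,0,0]]]' --squeeze 20

```text
t: 2.48
eef_pos: [0.4568, -0.0671, 0.1761]
tool_rot: [0.0, 0.671, 0.741, -0.0]
contact_force: [0.7, -1.4, 0.2]
gripper_width: -0.002
grasp_force: 0.0
```

```bash
cat >> h.py <<'E'
C=np.array([.5435,.087]);YAW=.099
def rel(px,py,z):
    """shift in tool axes to plate point (px,py), height z; also tool state"""
    from scipy.spatial.transform import Rotation as R
    o=bot.get_obs(); c,s=np.cos(YAW),np.sin(YAW)
    T=R.from_quat(np.array(o["tool_rot"])[[1,2,3,0]]).as_matrix()
    w=np.r_[C+[c*px-s*py,s*px+c*py],z]
    print("t",round(o["t"],2),"eef",o["eef_pos"].round(4),"F",np.round(o["contact_force"],1),"w",round(o["gripper_width"],2))
    print("xtool ang off deg",np.degrees(np.arctan2(T[1,0],T[0,0])-YAW)-90,"tilt",T[:2,2].round(3),"shift mm",(1000*T.T@(w-o["eef_pos"])).round(1))
E
python3 - <<'E'
from h import *
cv2.imwrite("pics/s1.png",cv2.resize(cv2.cvtColor(imaging.read_camera("scene"),cv2.COLOR_RGB2BGR)[120:290,150:390],(792,561)))
rel(-.075,-.098,.06)
P=[[a*.09,b*.11] for a,b in((1,1),(-1,1),(-1,-1))];c,s=np.cos(YAW),np.sin(YAW)
print((proj("scene",[[C[0]+c*x-s*y,C[1]+s*x+c*y,.022] for x,y in P])-[190,180])*5.2, "vs 150,240 345,400 670,235")
E
```

```text
t 2.52 eef [ 0.4592 -0.059   0.1763] F [1.3 6.3 0.2] w -0.0
xtool ang off deg 0.5052313022561776 tilt [0.003 0.004] shift mm [ 38.3  23.3 116.6]
[[139.47866858 236.09001657]
 [354.69087908 399.47895384]
 [678.40261682 224.79597895]] vs 150,240 345,400 670,235
```

View pics/s1.png

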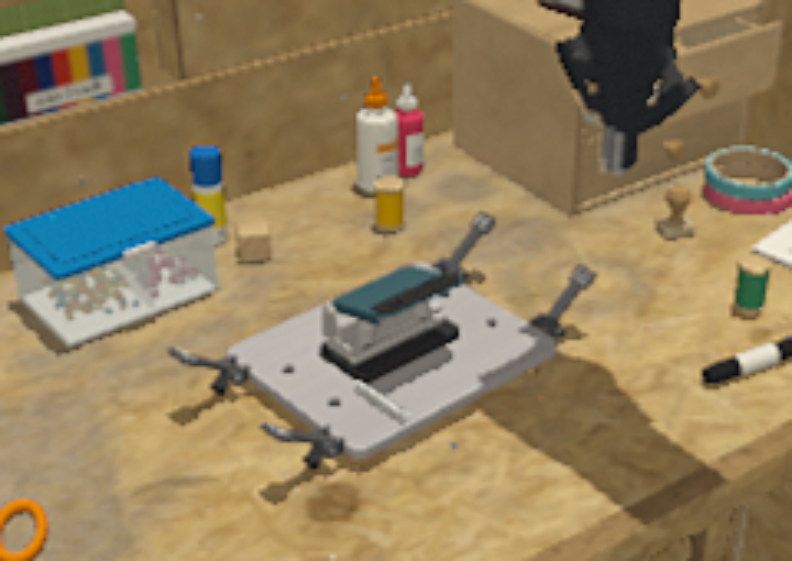

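Emit:
move_arm --commands '[[[0.015,0.009,0.02,0,0,0,0],[0.014,0.01,0.03,0,0,0,0],[0.01,0.005,0.03,0,0,0,0],[0,0,0.02,0,0,0,0],[0,0,0,0,0,0,0],[0,0,0,0,0,0,0],[0,0,0,0,0,0,0]]]'

```text
t: 3.4
eef_pos: [0.4772, -0.0277, 0.0773]
tool_rot: [0.001, 0.671, 0.741, 0.0]
contact_force: [-0.1, 0.6, 0.4]
gripper_width: -0.005
grasp_force: 0.0
```

```bash
python3 -c "
from h import *
rel(-.075,-.098,.03)"
```

```text
t 3.4 eef [ 0.4772 -0.0277  0.0773] F [-0.1  0.6  0.4] w -0.0
xtool ang off deg -0.0033163263046986913 tilt [ 0.002 -0.   ] shift mm [ 9.6  2.2 47.3]
```

Emit:
move_arm --commands '[[[0.0095,0.002,0.02,0,0,0,0],[0,0,0.02,0,0,0,0],[0,0,0.007,0,0,0,0],[0,0,0.003,0,0,0,0],[0,0,0.003,0,0,0,0],[0,0,0.001,0,0,0,0],[0,0,0.001,0,0,0,0],[0,0,0,0,0,0,0],[0,0,0,0,0,0,0]]]'

```text
t: 4.53
eef_pos: [0.478, -0.0177, 0.0215]
tool_rot: [0.0, 0.671, 0.741, 0.0]
contact_force: [0.3, 0.4, 2.8]
gripper_width: -0.0
grasp_force: 1.0
```

Emit:
move_arm --commands '[[[0,0,0.001,0,0,0,0],[0,0,0,0,0,0,0],[0,0,0,0,0,0,0]]]'

```text
t: 4.9
eef_pos: [0.4777, -0.0177, 0.0203]
tool_rot: [0.0, 0.671, 0.741, 0.0]
contact_force: [0.1, 0.8, 2.8]
gripper_width: -0.001
grasp_force: 1.2
```

Emit:
move_arm --commands '[[[0,0,0.001,0,0,0,0],[0,0,0,0,0,0,0],[0,0,0,0,0,0,0]]]'

```text
t: 5.28
eef_pos: [0.4776, -0.0177, 0.0193]
tool_rot: [0.0, 0.671, 0.741, 0.0]
contact_force: [0.5, 0.9, 1.5]
gripper_width: 0.003
grasp_force: 1.2
```

Emit:
move_arm --commands '[[[0,0,0.001,0,0,0,0],[0,0,0.001,0,0,0,0],[0,0,0.001,0,0,0,0],[0,0,0,0,0,0,0],[0,0,0,0,0,0,0]]]'

```text
t: 5.9
eef_pos: [0.4779, -0.0175, 0.0172]
tool_rot: [0.0, 0.671, 0.742, 0.0]
contact_force: [-2.0, 1.9, 16.4]
gripper_width: 0.003
grasp_force: 11.6
```

Emit:
move_arm --commands '[[[0,0,-0.003,0,0,0,0],[0,0,-0.005,0,0,0,0],[0,0,-0.02,0,0,0,0],[0,0,-0.035,0,0,0,0],[-0.02,0.013,0,0,0,0,0],[-0.03,0,0,0,0,0,0],[-0.014,0,0,0,0,0,0],[0,0,0,0,0,0,0],[0,0,0,0,0,0,0],[0,0,0,0,0,0,0]]]'

```text
t: 7.15
eef_pos: [0.4967, -0.079, 0.0793]
tool_rot: [-0.0, 0.67, 0.742, 0.0]
contact_force: [-0.3, 0.3, -0.8]
gripper_width: 0.001
grasp_force: 0.0
```

```bash
python3 -c "
from h import *
rel(-.062,-.162,.062)
cv2.imwrite('pics/s2.png',cv2.resize(cv2.cvtColor(imaging.read_camera('scene'),cv2.COLOR_RGB2BGR)[160:280,200:370],(792,559)))"
```

```text
t 7.15 eef [ 0.4967 -0.079   0.0793] F [-0.3  0.3 -0.8] w 0.0
xtool ang off deg 0.12746772001436568 tilt [-0.  0.] shift mm [-1.5  1.  17.3]
```

View pics/s2.png

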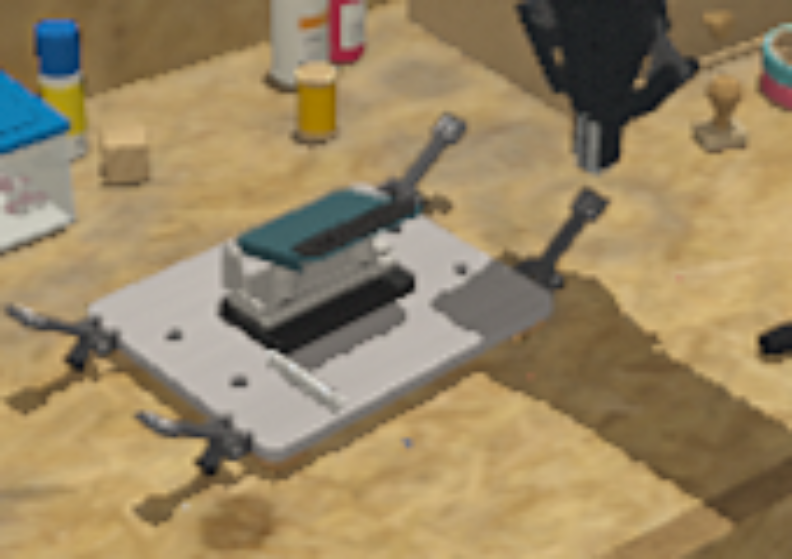

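The fingertips at (590,168) hang right above the near-right tab at (590,200), and the plate lies as before. Next I press the lever.

Emit:
move_arm --commands '[[[-0.0015,0.001,0.012,0,0,0,0],[0,0,0.006,0,0,0,0],[-0.001,0,0.004,0,0,0,0],[-0.001,0,0.004,0,0,0,0],[-0.001,0,0.004,0,0,0,0],[-0.001,0,0.004,0,0,0,0],[-0.001,0,0.004,0,0,0,0],[-0.001,0,0.004,0,0,0,0],[-0.001,0,0.004,0,0,0,0],[-0.001,0,0.004,0,0,0,0],[0,0,0.002,0,0,0,0],[0,0,0,0,0,0,0],[0,0,0,0,0,0,0]]]'

```text
t: 8.82
eef_pos: [0.4987, -0.0895, 0.0273]
tool_rot: [-0.0, 0.671, 0.741, -0.0]
contact_force: [0.1, -0.3, 0.2]
gripper_width: -0.001
grasp_force: 0.0
```

```bash
python3 -c "
from h import *
rel(-.062,-.1715,.026)"
```

```text
t 8.82 eef [ 0.4987 -0.0895  0.0273] F [ 0.1 -0.3  0.2] w -0.0
xtool ang off deg 0.022623961695856565 tilt [-0.  0.] shift mm [-0.3  0.1  1.3]
```

Emit:
move_arm --commands '[[[0,0,0.001,0,0,0,0],[0,0,0.001,0,0,0,0],[0,0,0,0,0,0,0],[0,0,0,0,0,0,0]]]'

```text
t: 9.32
eef_pos: [0.4988, -0.0896, 0.0254]
tool_rot: [0.0, 0.671, 0.741, -0.0]
contact_force: [-0.3, -0.9, 1.6]
gripper_width: -0.002
grasp_force: 0.8
```

Emit:
move_arm --commands '[[[0,0,0.001,0,0,0,0],[0,0,0.001,0,0,0,0],[0,0,0,0,0,0,0],[0,0,0,0,0,0,0]]]'

```text
t: 9.82
eef_pos: [0.499, -0.0897, 0.0241]
tool_rot: [0.0, 0.671, 0.741, -0.0]
contact_force: [-3.2, -0.6, 11.5]
gripper_width: -0.0
grasp_force: 5.8
```

Emit:
move_arm --commands '[[[0,0,-0.003,0,0,0,0],[0,0,-0.01,0,0,0,0],[0,0,-0.02,0,0,0,0],[0,0,-0.02,0,0,0,0],[0,0,0,0,0,0,0],[0,0,0,0,0,0,0],[0,0,0,0,0,0,0]]]'

```text
t: 10.7
eef_pos: [0.4982, -0.0895, 0.0756]
tool_rot: [-0.001, 0.671, 0.741, -0.0]
contact_force: [-0.1, -0.3, 0.1]
gripper_width: 0.002
grasp_force: 0.0
```

```bash
python3 -c "
from h import *
rel(-.075,-.098,.077)
cv2.imwrite('pics/s3.png',cv2.resize(cv2.cvtColor(imaging.read_camera('scene'),cv2.COLOR_RGB2BGR)[160:280,200:370],(792,559)))"
```

```text
t 10.7 eef [ 0.4982 -0.0895  0.0756] F [-0.1 -0.3  0.1] w 0.0
xtool ang off deg 0.030644491147711506 tilt [-0.001  0.   ] shift mm [ 73.1 -12.5  -1.4]
```

View pics/s3.png

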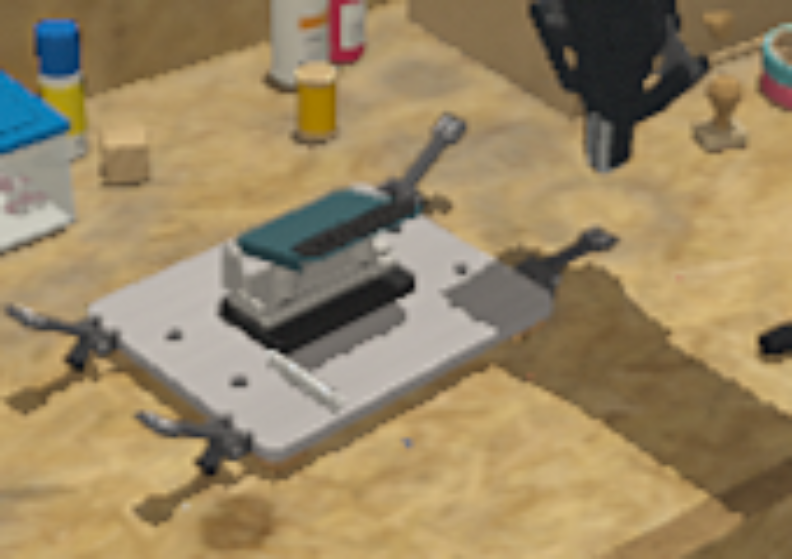

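```bash
python3 -c "
from h import *
c,s=np.cos(YAW),np.sin(YAW)
for a in(0,.15,.3,.45,.66):
    e=.663-a; r,h=.05,.0045
    y=-.1215-r*np.cos(e)+h*np.sin(e); z=.0215+r*np.sin(e)+h*np.cos(e); x=-.062
    p=proj('scene',[[C[0]+c*x-s*y,C[1]+s*x+c*y,z]])[0]; print(a,((p-[200,160])*[792/170,559/120]).round(),round(z,4))"
```

```text
0 [586. 199.] 0.0558
0.15 [591. 204.] 0.05
0.3 [594. 211.] 0.0435
0.45 [597. 219.] 0.0365
0.66 [598. 232.] 0.0261
```

The near-right lever's tab is now at (600,240), where a flat lever belongs, and the other three are still up. Next I press the corner again.

Emit:
move_arm --commands '[[[0.03,-0.0125,0,0,0,0,0],[0.03,0,0,0,0,0,0],[0.013,0,0,0,0,0,0],[0,0,0,0,0,0,0],[0,0,0.02,0,0,0,0],[0,0,0.02,0,0,0,0],[0,0,0.007,0,0,0,0],[0,0,0.003,0,0,0,0],[0,0,0.002,0,0,0,0],[0,0,0.001,0,0,0,0],[0,0,0.001,0,0,0,0],[0,0,0,0,0,0,0],[0,0,0,0,0,0,0]]]'

```text
t: 12.38
eef_pos: [0.4796, -0.0179, 0.0227]
tool_rot: [0.0, 0.671, 0.741, 0.0]
contact_force: [-0.1, 1.0, 4.6]
gripper_width: 0.003
grasp_force: 2.2
```

Emit:
move_arm --commands '[[[0,0,0.001,0,0,0,0],[0,0,0.001,0,0,0,0],[0,0,0,0,0,0,0],[0,0,0,0,0,0,0]]]'

```text
t: 12.88
eef_pos: [0.4801, -0.017, 0.021]
tool_rot: [0.0, 0.671, 0.742, 0.001]
contact_force: [-0.2, 2.6, 8.5]
gripper_width: 0.001
grasp_force: 9.3
```

Emit:
move_arm --commands '[[[0,0,0.001,0,0,0,0],[0,0,0,0,0,0,0],[0,0,0,0,0,0,0]]]'

```text
t: 13.25
eef_pos: [0.4801, -0.0171, 0.0207]
tool_rot: [0.001, 0.671, 0.742, 0.001]
contact_force: [-3.1, 3.4, 19.0]
gripper_width: -0.002
grasp_force: 14.6
```

The corner now holds at 20.7 mm under 19 N, where before it sank to 17.2 mm. I'll lift clear.

Emit:
move_arm --commands '[[[0,0,-0.003,0,0,0,0],[0,0,-0.01,0,0,0,0],[0,0,-0.04,0,0,0,0],[0,0,-0.05,0,0,0,0],[0,0,-0.05,0,0,0,0],[-0.03,-0.01,0,0,0,0,0],[0,0,0,0,0,0,0],[0,0,0,0,0,0,0],[0,0,0,0,0,0,0]]]'

```text
t: 14.38
eef_pos: [0.4719, -0.0483, 0.172]
tool_rot: [-0.0, 0.671, 0.742, -0.0]
contact_force: [-0.4, 0.0, 0.3]
gripper_width: 0.002
grasp_force: 0.0
```

```bash
python3 -c "
from h import *
rel(-.075,-.098,.1)
cv2.imwrite('pics/s4.png',cv2.resize(cv2.cvtColor(imaging.read_camera('scene'),cv2.COLOR_RGB2BGR)[140:310,170:410],(792,561)))"
```

```text
t 14.38 eef [ 0.4719 -0.0483  0.172 ] F [-0.4  0.   0.3] w 0.0
xtool ang off deg 0.08883920473152784 tilt [-0.001  0.   ] shift mm [29.5  9.7 72. ]
```

View pics/s4.png

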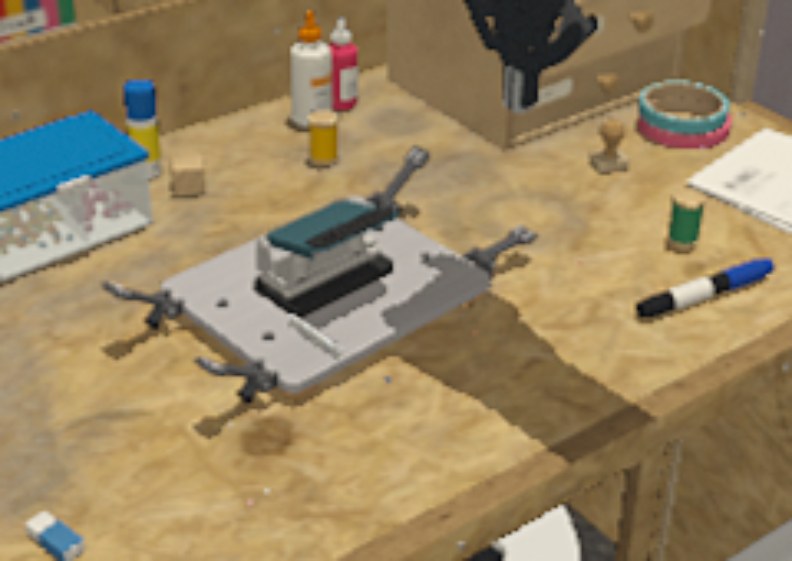

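The near-right lever at (520,237) is flat and the other three are up. The plate and bystanders are in place, and the gripper is clear of everything.

```bash
python3 -c "
from station import bot
print(bot.hand_in())"
```

```text
the job is handed in; nothing more can be done
None
```

The near right corner was the one that rocked; I pressed it first, so the other three went untested. Its lever now lies flat and held that corner to under 2 mm of travel at 19 N (it sank about 5 mm before), with the other levers up, nothing else moved, and the job handed in with no verdict shown.

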